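Set up the tray for tack welding

ROBOT

A 7-joint arm with a two-finger parallel gripper is mounted at the origin on the work surface. World frame = base frame: x ahead of the robot, y to its left, z up, the work surface at z = 0. Lengths are in mm, angles in rad, forces in N, time in s.
With the tool pointing down it reaches from about 425 to 825 mm from the base axis. Payload 3.6 kg.
Tool frame: the origin (TCP) lies on the centre line of the jaws, within the pads' length; the fingertips stand 17 mm ahead of it and the grasp point (between the pads) lies 2 mm behind it; y points along the fingers, z is the direction in which the jaws open and shut, and the axes are right-handed (so a half turn about y gives the same grasp; the last joint's range is limited). The gripper opens to 85 mm and grips with 20 to 120 N. Pads are 22 mm wide; open, the fingers measure 114 mm over their backs; the gripper's body (76 mm by 85 mm) begins 54 mm behind the grasp point. The pads swing forward as they close: fully open they stand 13 mm farther back than shut.
Start: joints at [-1.333, 0.615, -0.013, 1.423, 0.008, 1.103, -0.04], TCP at [170.084, 627.324, 248.297] pointing down, gripper open.
Joint ranges: [-3.12, 3.12], [-0.3, 2.06], [-1.34, 1.32], [0.26, 2.42], [-1.36, 4.5], [0.01, 1.98], [-2.84, 2.84]. Speed limits (rad/s): [2.79, 2.79, 3.14, 3.14, 3.14, 3.14, 3.14].

INTERFACE

Orientations are given as a 3x3 rotation matrix whose columns are the frame's x, y, z axes.
In Python, from bench import robot gives the robot as it stands. The module is installed in compiled form; this text tells all that it offers. Calls block until the motion is done:
- robot.movep(position, orientation): joint-space move of the TCP to a pose.
- robot.move_straight(position, speed=150, attitude=None): straight line of the TCP; attitude=None keeps the orientation; speed is the mean speed in mm/s.
- robot.move_j(angles): joint-space move.
- robot.gripper_to(opening, squeeze=None): finger opening in mm; squeeze is the grip in N (None keeps the last); returns when the fingers have stopped.
- robot.hold(seconds).
- robot.inverse_kinematics(position, orientation): joint angles nearest the present ones, or None.
- robot.capture(name): name is "scene" or "side" or "wrist"; returns a dict with "frame" (420x560x3 uint8, red, green, blue), "intrinsics" (3x3 intrinsics, pixels), "world_from_camera" (4x4, takes a point from camera to world coordinates). Camera axes: x right, y down, z forward; pixel columns grow to the right and rows downward; lengths in mm; the calibration is good to about 2 mm. A picture is of the moment at which its call begins. There is no depth.
A pose or a line that the arm cannot do raises robot.MotionError and nothing moves.
- robot.close_job(): hands the job in, once; it reports no verdict.
Readings, each from a call of its own:
- robot.get_clock(): time.
- robot.get_joints(): joint angles.
- robot.get_joint_vel(): joint speeds.
- robot.get_effort(): joint torques, N m.
- robot.get_eef_pos(): TCP position.
- robot.get_ee_rot(): TCP orientation.
- robot.get_force(): force on the tool from outside, world axes, zero at the start.
- robot.get_moment(): the same for the moment, N m.
- robot.get_grip_width(): finger opening in mm.
Only numpy, scipy, OpenCV 4.12 (cv2) and the standard library are available. Lean on these libraries where they do the work, as an engineer would, in place of code of your own. Each camera call takes 0.05 s, during which the arm holds its last target. There are 200 camera calls.

TASK

Get the tray ready for tack welding: stack every copper backing bar flat and fully down over the two pins of the blue jig, and stand each weld magnet, about 2 cm clear of the tray wall, at the middle of its own side with its long side parallel to the wall: blue on the tray's left (seen from the robot), red on its right, yellow at the far side; the green one goes midway between the two stop posts with its long side in line with them. Not all bars and magnets are there every time; place all that are. Only when everything is in place, turn the selector on the yellow control box from the red mark to the green one, and do not disturb the hammer, the spray can or the tape measure.

Things in the scene. Friction and masses are not known exactly. Their poses are not given: they have to be found in the camera images.
- tray: Open stainless steel tray, fixed to the table: 100 (its x) x 120 (its y) x 40 mm high, walls 4 mm. Origin: centre of the underside, at table height. Its x points away from the robot (the far side is +x), its y to the robot's left (the left side is +y), within 0.25 rad.
- jig: Blue jig block fixed to the table, 130 (its x) x 44 (its y) x 20 mm high, with two steel pins of 10 mm diameter standing 42 mm above its top (the last 8 mm a cone to 3 mm), 38 mm either side of the centre along its x. Origin: centre of the underside. It may stand on the robot's left or right.
- jig_seat (a point): Centre of the jig's top face between the pins, 20 mm above the table, where the underside of the first bar rests; x along the line of the pins, z up.
- stops: Two fixed steel stop posts, 16 mm diameter and 45 mm high (with a flat 26 mm collar 6 mm high at the foot), 140 mm apart along this body's y. Origin: on the table midway between them.
- selector (a joint): Selector knob on top of the control box: angle in rad, 0 = its white stripe at the red mark, 0.95 = green mark, 1.9 = white mark (the end stop); it grows clockwise seen from above. Detented: let go below 0.45 it springs back to red, from 0.5 to 1.4 it is drawn to the green mark and settles within about 0.05, beyond that to white. Turning takes under 0.1 N m.
- selector_grip (a point): Grip point of the knob, on its vertical axis, 82 mm above the table; turns with it. Grip bar 42 mm long along this x, 14 mm thick along this y, 59 to 89 mm above the table, white stripe on its -x half; skirt below it 44 mm across. It stands on a yellow box fixed to the table, 110 x 110 x 45 mm high, on the robot's left or right.
- mag_blue: Weld magnet: steel block 50 (its x) x 40 (its y) x 28 mm high with a blue band and, on top at its centre, a blue square upright grip 22 x 22 mm and 34 mm tall (62 mm high in all), about 0.35 kg. Origin: centre of the underside; z up. A half turn about z makes no difference. It belongs left of the tray. May be absent.
- mag_red: Weld magnet: steel block 50 (its x) x 40 (its y) x 28 mm high with a red band and, on top at its centre, a red square upright grip 22 x 22 mm and 34 mm tall (62 mm high in all), about 0.35 kg. Origin: centre of the underside; z up. A half turn about z makes no difference. It belongs right of the tray. May be absent.
- mag_yellow: Weld magnet: steel block 50 (its x) x 40 (its y) x 28 mm high with a yellow band and, on top at its centre, a yellow square upright grip 22 x 22 mm and 34 mm tall (62 mm high in all), about 0.35 kg. Origin: centre of the underside; z up. A half turn about z makes no difference. It belongs behind the tray, at its far side. May be absent.
- mag_green: Weld magnet: steel block 50 (its x) x 40 (its y) x 28 mm high with a green band and, on top at its centre, a green square upright grip 22 x 22 mm and 34 mm tall (62 mm high in all), about 0.35 kg. Origin: centre of the underside; z up. A half turn about z makes no difference. It belongs midway between the stop posts. May be absent.
- bar1: Copper backing bar, flat plate 110 (its x) x 32 (its y) x 10 mm thick, 0.25 kg, with two through holes of 14 mm, 38 mm either side of its centre along its x. Origin: centre of the underside; z up. A half turn makes no difference; the bars are all alike and may go on the pins in any order. Starts flat on the table. May be absent.
- bar2: Copper backing bar, flat plate 110 (its x) x 32 (its y) x 10 mm thick, 0.25 kg, with two through holes of 14 mm, 38 mm either side of its centre along its x. Origin: centre of the underside; z up. A half turn makes no difference; the bars are all alike and may go on the pins in any order. Starts flat on the table. May be absent.
- bar3: Copper backing bar, flat plate 110 (its x) x 32 (its y) x 10 mm thick, 0.25 kg, with two through holes of 14 mm, 38 mm either side of its centre along its x. Origin: centre of the underside; z up. A half turn makes no difference; the bars are all alike and may go on the pins in any order. Starts flat on the table. May be absent.
- hammer: Bystander, to be left where it is: hammer about 280 mm long, lying at the far edge.
- spray: Bystander, to be left where it is: white and orange spray can, 52 mm diameter, 150 mm tall. Origin: underside.
- tape: Bystander, to be left where it is: black tape measure with a yellow disc, 65 x 35 x 60 mm. Origin: underside.
Not all that is in view belongs to the job. Leave any black or grey look-alike of the bar2 alone.

How it is judged (in metres and radians):
On the way, in this order (a step that is already met when the one before it is completed fails the run):
1. all bars that are there lie flat on the jig over both pins and all magnets that are there stand in their places (x of mag_blue in the frame of tray between -0.012 and 0.012 m and y of mag_blue in the frame of tray between 0.09 and 0.11 m and angle between the x axis of each of mag_blue, mag_red and the x axis of tray, either way round below 0.2 rad and angle between each of mag_blue, mag_red, mag_yellow, mag_green's own z axis and vertical below 0.1 rad and height (world z) of each of mag_blue, mag_red, mag_yellow, mag_green below 0.008 m and x of mag_red in the frame of tray between -0.012 and 0.012 m and y of mag_red in the frame of tray between -0.11 and -0.09 m and x of mag_yellow in the frame of tray between 0.08 and 0.1 m and y of mag_yellow in the frame of tray between -0.012 and 0.012 m and angle between the x axis of mag_yellow and the y axis of tray, either way round below 0.2 rad and x of mag_green in the frame of stops between -0.01 and 0.01 m and y of mag_green in the frame of stops between -0.012 and 0.012 m and angle between the x axis of mag_green and the y axis of stops, either way round below 0.2 rad and horizontal distance between each of bar1, bar2, bar3 and jig_seat below 0.004 m and angle between the x axis of each of bar1, bar2, bar3 and the x axis of jig, either way round below 0.1 rad and angle between each of bar1, bar2, bar3's own z axis and vertical below 0.06 rad and z of each of bar1, bar2, bar3 in the frame of jig_seat below 0.023 m), for 0.2 s.
2. the selector is then turned to the green mark (value of joint selector between 0.75 and 1.15 rad), for 0.2 s.
At the end, for the whole second after the job is handed in: Each bar flat over both pins (4 mm off centre, tilt 0.06 rad, at most 23 mm above the seat). Magnets upright, 10-30 mm off the tray wall and 12 mm off mid-side; green 10 mm off the posts' line, 12 mm off its middle; within 0.2 rad of parallel. Selector within 0.2 rad of green, turned last (all of step 1 and all of step 2); the robot touches nothing.
It fails at once if the hammer is moved more than 30 mm (distance of hammer from where it was at the start of the episode above 0.03 m).
It fails at once if the spray can is moved more than 30 mm (distance of spray from where it was at the start of the episode above 0.03 m).
It fails at once if the tape measure is moved more than 30 mm (distance of tape from where it was at the start of the episode above 0.03 m).
Of mag_blue, mag_red, mag_yellow, mag_green only 3 to 4 are there at a start; the rules pass over those that are not, and their reading is None.
Of bar1, bar2, bar3 only 2 to 3 are there at a start; the rules pass over those that are not, and their reading is None.
At some moment in a run one of mag_blue, mag_red, mag_yellow, mag_green may be knocked a few centimetres aside while the robot is not near it.
Once in a run the grip may slacken for a moment while it holds something.
It also fails if it takes over 210 s, if anything falls off the work surface, if the arm or the gripper's body presses on something with over 40 N, if the wrist force passes 120 N, or if a joint passes its speed limit or range.

## Working session

There is one attempt and no reset: what is moved stays moved. The work goes in short steps, each a Python script; the robot and the scene stay as the last script left them, time stands still between calls to the robot, and variables do not carry over. Pictures are saved under pics/ and viewed, on a budget of 14 in all, crops included, one or two more only if the job needs it, and the job is handed in when it is done.

```bash
mkdir -p pics; ls; python3 - <<'E'
from bench import robot
import cv2,numpy as np
for n in ("scene","side","wrist"):
    c=robot.capture(n); f=c["frame"]; cv2.imwrite(f"pics/{n}0.png",cv2.resize(f[:,:,::-1],(784,588),interpolation=cv2.INTER_CUBIC))
    np.savez(f"pics/{n}0.npz",**c); print(n,c["intrinsics"].round(1).tolist(),c["world_from_camera"].round(3).tolist())
print(robot.get_clock(),robot.get_ee_rot(),robot.get_grip_width())
E
```

```text
pics
scene [[441.6, 0.0, 281.7], [0.0, 441.6, 215.4], [0.0, 0.0, 1.0]] [[-0.704, 0.402, -0.586, 1268.484], [0.711, 0.402, -0.577, 648.674], [0.004, -0.822, -0.569, 754.143], [0.0, 0.0, 0.0, 1.0]]
side [[465.6, 0.0, 285.9], [0.0, 465.6, 211.7], [0.0, 0.0, 1.0]] [[0.955, -0.184, 0.233, 179.022], [-0.296, -0.535, 0.791, -1250.638], [-0.021, -0.824, -0.566, 987.628], [0.0, 0.0, 0.0, 1.0]]
wrist [[324.5, 0.0, 279.6], [0.0, 324.5, 208.9], [0.0, 0.0, 1.0]] [[0.26, 0.918, 0.298, 92.959], [0.965, -0.247, -0.083, 646.939], [-0.002, 0.309, -0.951, 373.856], [0.0, 0.0, 0.0, 1.0]]
0.15 [[ 9.65164868e-01 -5.08790390e-04  2.61641965e-01]
 [-2.61642459e-01 -1.93390340e-03  9.65162931e-01]
 [ 1.49246604e-05 -9.99998001e-01 -1.99965679e-03]] 85.71276626198708
```

View pics/scene0.png

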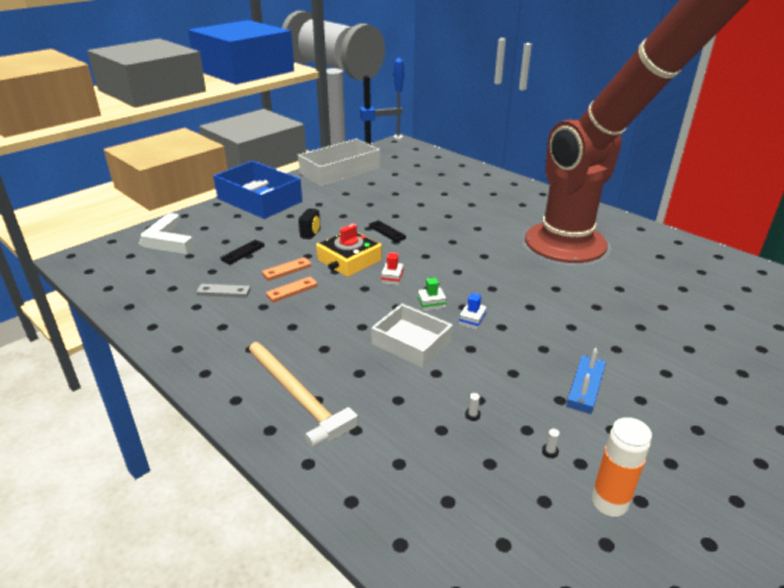

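View pics/side0.png

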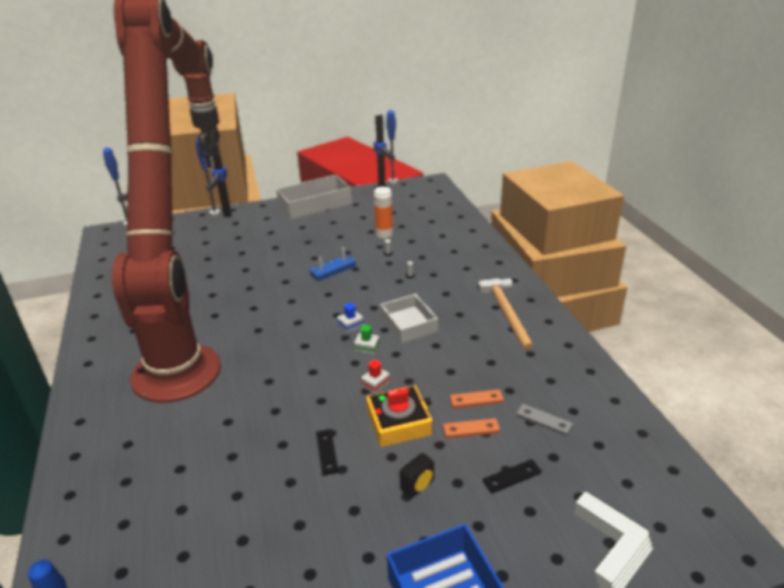

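Scene: red (393,267), green (432,292) and blue (473,310) magnets; there is no yellow magnet. The two copper bars are at (287,268) and (292,289). Look-alikes to leave: grey bar (223,290), black bars (243,251) and (386,231). The tray is at (411,334), stops at (474,405) and (552,443), jig at (587,383) on the robot's left, yellow box at (349,252). The side view agrees: two copper bars at (476,398) and (471,428).

```bash
cat > h.py <<'E'
import cv2, numpy as np
from bench import robot
def ray(c,uv):
    T=c["world_from_camera"]; d=np.linalg.inv(c["intrinsics"])@[uv[0],uv[1],1]; return T[:3,3],T[:3,:3]@d
def onz(c,uv,z):
    o,d=ray(c,uv); return (o+d*(z-o[2])/d[2])[:3]
def proj(c,p):
    T=c["world_from_camera"]; q=c["intrinsics"]@(T[:3,:3].T@(np.asarray(p,float)-T[:3,3])); return q[:2]/q[2]
def tri(obs):  # [(cap,uv),..] -> point, rms gap
    A=np.zeros((3,3));b=np.zeros(3);L=[]
    for c,uv in obs:
        o,d=ray(c,uv); d=d/np.linalg.norm(d); P=np.eye(3)-np.outer(d,d); A+=P;b+=P@o;L.append((o,P))
    x=np.linalg.solve(A,b); return x,max(np.linalg.norm(P@(x-o)) for o,P in L)
HUE={'red':(174,6),'copper':(6,14),'yellow':(20,32),'green':(50,75),'blue':(105,128)}
def blobs(f,col,smin=110,vmin=60,amin=15):
    h=cv2.cvtColor(f,cv2.COLOR_RGB2HSV); lo,hi=HUE[col]; H=h[...,0]
    m=((H>=lo)&(H<=hi)) if lo<hi else ((H>=lo)|(H<=hi))
    m=(m&(h[...,1]>smin)&(h[...,2]>vmin)).astype(np.uint8)
    C,_=cv2.findContours(m,cv2.RETR_EXTERNAL,cv2.CHAIN_APPROX_NONE)
    return sorted([c for c in C if cv2.contourArea(c)>amin],key=cv2.contourArea,reverse=True)
def cen(c):
    M=cv2.moments(c); return np.array([M['m10'],M['m01']])/M['m00']
def down(yaw): # tool x axis at yaw in the plane, y down
    x=np.array([np.cos(yaw),np.sin(yaw),0]); y=np.array([0,0,-1.]); return np.c_[x,y,np.cross(x,y)]
def cap(name,tag):
    c=robot.capture(name); np.savez(f"pics/{tag}.npz",**c); return c
def show(c,tag,box=None,k=1.4):
    f=c["frame"][:,:,::-1]
    if box: f=f[box[1]:box[3],box[0]:box[2]]
    cv2.imwrite(f"pics/{tag}.png",cv2.resize(f,None,fx=k,fy=k,interpolation=cv2.INTER_CUBIC))
E
python3 - <<'E'
from h import *
S=dict(np.load("pics/scene0.npz")); D=dict(np.load("pics/side0.npz"))
for col in HUE:
    for n,c in(("scene",S),("side",D)):
        print(col,n,[(cen(b).round(1).tolist(),int(cv2.contourArea(b)),onz(c,cen(b),20)[:2].round().tolist()) for b in blobs(c["frame"],col)][:10])
E
```

```text
red scene [([520.4, 84.9], 12579, [-1192.0, -59.0]), ([414.9, 127.8], 2328, [-324.0, -154.0]), ([447.0, 67.6], 1407, [-1203.0, -471.0]), ([403.7, 174.9], 923, [50.0, 26.0]), ([248.7, 167.8], 146, [387.0, -380.0]), ([279.8, 186.0], 71, [398.0, -218.0])]
red side [([107.9, 214.6], 3312, [-51.0, 299.0]), ([102.2, 49.0], 2843, [-109.0, 2687.0]), ([106.3, 135.9], 1495, [-63.0, 1019.0]), ([243.4, 115.3], 1412, [631.0, 1038.0]), ([126.4, 271.2], 1175, [7.0, -49.0]), ([284.2, 121.0], 269, [812.0, 892.0]), ([141.2, 60.8], 266, [163.0, 2255.0]), ([284.2, 284.9], 220, [458.0, -265.0]), ([267.3, 262.1], 82, [437.0, -148.0]), ([130.7, 216.2], 34, [29.0, 260.0])]
copper scene [([439.8, 343.6], 740, [612.0, 461.0]), ([209.9, 206.6], 133, [632.0, -281.0]), ([205.0, 192.2], 132, [592.0, -358.0])]
copper side [([336.3, 305.5], 374, [573.0, -392.0]), ([340.0, 284.3], 322, [616.0, -315.0]), ([273.8, 155.2], 171, [658.0, 547.0]), ([141.7, 61.5], 125, [166.0, 2236.0]), ([121.6, 128.8], 113, [10.0, 1080.0]), ([119.6, 87.8], 76, [9.0, 1720.0]), ([117.6, 33.1], 26, [11.0, 3169.0])]
yellow scene [([249.7, 184
[... 536 characters left out ...]
 -1101.0]), ([116.5, 22.0], 7888, [-474.0, -2911.0]), ([66.7, 109.9], 3919, [603.0, -1351.0]), ([463.9, 106.0], 3408, [-702.0, -126.0]), ([184.2, 134.5], 1702, [385.0, -766.0]), ([80.3, 282.3], 1630, [1053.0, -239.0]), ([214.0, 77.1], 961, [-154.0, -1263.0]), ([417.9, 275.1], 635, [459.0, 320.0]), ([12.2, 195.6], 280, [1028.0, -765.0]), ([4.0, 216.6], 195, [1086.0, -661.0])]
blue side [([314.9, 400.2], 2313, [413.0, -653.0]), ([31.8, 410.7], 369, [-213.0, -478.0]), ([237.3, 191.0], 232, [438.0, 304.0]), ([78.4, 114.9], 67, [-210.0, 1350.0]), ([249.3, 220.6], 60, [436.0, 92.0]), ([278.9, 87.2], 39, [929.0, 1384.0]), ([157.0, 122.9], 36, [187.0, 1094.0]), ([270.5, 103.3], 18, [812.0, 1152.0])]
```

```bash
python3 - <<'E'
from h import *
P=[("j1",(470,330,260)),("j2",(470,230,260)),("t1",(480,130,260)),("t2",(480,40,260)),("m1",(470,-60,260)),("m2",(470,-140,260)),("b1",(520,-270,260)),("b2",(520,-360,260))]
for n,p in P:
    a=np.arctan2(p[1],p[0])*0.5
    try:
        robot.movep(np.array(p,float),down(a)); robot.hold(.2)
        c=cap("wrist",n); print(n,robot.get_clock(),robot.get_eef_pos().round(1) if hasattr(robot.get_eef_pos(),'round') else robot.get_eef_pos(),c["world_from_camera"][:3,3].round(), robot.get_joints())
    except robot.MotionError as e: print(n,e)
a=[dict(np.load(f"pics/{n}.npz"))["frame"] for n in("j1","t1","m1","b1")]
v=np.vstack([np.hstack(a[:2]),np.hstack(a[2:])]); cv2.imwrite("pics/sv.png",cv2.resize(v[:,:,::-1],(800,600),interpolation=cv2.INTER_AREA))
E
```

```text
j1 1.9583 [469.5 330.8 259.9] [393. 306. 387.] [-0.57537861  0.48676166 -0.11821581  1.63142061  0.06420181  1.02725791
  1.16528006]
j2 2.6917 [469.7 231.5 259.9] [392. 213. 387.] [-0.43385036  0.40778282 -0.09377311  1.76932765  0.04432218  0.96629167
  1.25577508]
t1 3.425 [479.8 131.6 259.9] [401. 120. 387.] [-0.27321419  0.36704115 -0.05260752  1.83705691  0.02254557  0.93797298
  1.37039072]
t2 4.125 [480.   41.6 260. ] [400.  37. 387.] [-0.12515764  0.34246926 -0.0083813   1.87716459  0.00272782  0.92188289
  1.48073126]
m1 4.8583 [470.2 -58.5 260. ] [391. -54. 387.] [ 0.04344053  0.3302933   0.04640441  1.89778094 -0.01973543  0.91394468
  1.60982096]
m2 5.525 [ 470.3 -138.5  260. ] [ 391. -128.  387.] [ 0.1762606   0.35572921  0.09047482  1.8582501  -0.0401572   0.92949804
  1.71417426]
b1 6.3917 [ 520.3 -268.3  260.3] [ 443. -250.  387.] [ 0.34925263  0.50359325  0.14187514  1.60525096 -0.08024169  1.0385008
  1.84847381]
b2 7.0917 [ 520.8 -358.2  260.2] [ 445. -336.  387.] [ 0.472481    0.57952489  0.16432881  1.46678882 -0.10172992  1.10366047
  1.92719337]
```

View pics/sv.png

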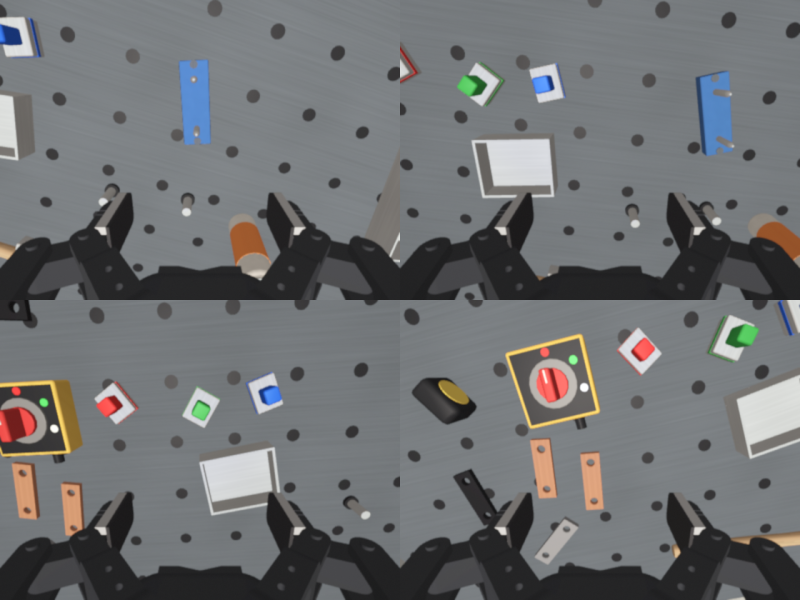

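```bash
cat >> h.py <<'E'
def planerect(c,cnt,z):
    p=np.array([onz(c,q,z)[:2] for q in cnt.reshape(-1,2)],np.float32); (x,y),(w,h),a=cv2.minAreaRect(p)
    a=np.deg2rad(a)
    if w<h: w,h,a=h,w,a+np.pi/2
    a=(a+np.pi/2)%np.pi-np.pi/2
    return np.array([x,y]),w,h,a   # centre, long, short, long-axis yaw
def bright(f,vmin=165,smax=45,amin=60):
    h=cv2.cvtColor(f,cv2.COLOR_RGB2HSV); m=((h[...,1]<smax)&(h[...,2]>vmin)).astype(np.uint8)
    C,_=cv2.findContours(m,cv2.RETR_EXTERNAL,cv2.CHAIN_APPROX_NONE); return [c for c in C if cv2.contourArea(c)>amin]
def load(n): return dict(np.load(f"pics/{n}.npz"))
E
python3 - <<'E'
from h import *
for n in("j1","j2","t1","t2","m1","m2","b1","b2"):
    c=load(n);f=c["frame"]; print("==",n)
    for b in bright(f,amin=12):
        if cen(b)[1]>300: continue
        A=cv2.contourArea(b); r=planerect(c,b,28 if A<2000 else 40); print(" W",cen(b).round(),int(A),r[0].round(1),np.round(r[1:],2))
    for col,z in(("copper",10),("blue",20),("green",62),("red",62)):
        for b in blobs(f,col,smin=90,amin=60):
            if cen(b)[1]>330: continue
            r=planerect(c,b,z); print(" ",col,cen(b).round(),int(cv2.contourArea(b)),r[0].round(1),np.round(r[1:],2))
f=load("t1")["frame"]; print(cv2.cvtColor(f[60:320:20,100:240:12],cv2.COLOR_RGB2GRAY))
E
```

```text
== j1
 W [261. 297.] 104 [623.  354.9] [16.18 15.32  0.3 ]
 W [143. 282.] 85 [647.4 207.5] [16.16 12.06 -0.66]
 W [ 11. 175.] 1581 [564.   43.6] [1.0653e+02 2.8540e+01 7.0000e-02]
 W [25. 53.] 1280 [425.4  43.5] [50.03 40.12  0.34]
  blue [273. 142.] 4279 [438.1 313.4] [129.81  43.86   0.35]
  blue [13. 50.] 648 [427.5  32.3] [30.01 26.12 -1.52]
  blue [49. 53.] 198 [427.1  62.2] [61.55 31.28 -0.23]
== j2
 W [ 63. 213.] 8958 [565.3   2.9] [121.45 101.61  -1.42]
 W [364. 136.] 13 [403.6 309.5] [ 4.5   4.24 -1.34]
 W [118.  96.] 1172 [425.2  43.5] [50.2  39.95  0.34]
 W [23. 87.] 1044 [440.6 -56. ] [49.92 39.74 -0.55]
  blue [355. 160.] 4011 [438.1 312.3] [129.84  45.53   0.35]
  blue [103.  96.] 784 [427.2  28.5] [38.44 24.92 -1.23]
  blue [138.  94.] 111 [418.1  63.8] [51.6   5.04  0.33]
  green [10. 89.] 540 [438.7 -33.7] [26.33 23.59 -0.03]
  green [41. 90.] 162 [432.8  -9.1] [56.02 29.13  0.12]
== t1
 W [165. 229.] 5970 [565.    3.2] [121.52 101.01  -1.41]
 W [207. 116.] 1078 [425.   43.5] [49.91 39.46  0.34]
 W [117. 116.] 920 [440.5 -55.9] [49.79 39.38 -0.56]
 W [ 4. 97.] 149 [ 
[... 4365 characters left out ...]
 [ 399.4 -317.1] [11.47 10.89 -0.29]
[[122 123 124 124 123 121 121 122 121 123 127 125]
 [123 122 121 121 118 118  83 122 122 123 124 125]
 [212 218 139 123 120 119 119 215 217 216 146 124]
 [169  64 219 104 120 120 121 122 145 108 215 125]
 [125 219 108 121 122 123 122 125 218 201 120 121]
 [123 122 124 125 123 123 124 124 124 120 122 123]
 [122 121 123 123 123 123  77 122 121 121 122 123]
 [164 153 220 221 221 220 219 219 219 209 125 123]
 [123  99 171 220 218 217 216 217 218 217 124 123]
 [123 157  98 219 218 216 214 214 214 215 120 124]
 [123 178 101 162 158 145 135 134 127 123 105 126]
 [122 122 120 121 122 112  40  50 124 125 125 126]
 [124 121 120  58 112  35  27  27 123 123 123 123]]
```

Readings agree between views, and sizes match: magnets 50x40, tray 121x101, jig 130x44. Before the first reach, candidates for the bars in b1 are copper at (201,235) and (269,252), and look-alikes black (~(330,345) in the panel) and grey (~(555,540) in the panel). I choose the two copper ones. Next are close views of the bars, jig and stops.

```bash
python3 - <<'E'
from h import *
def look(n,o,yaw,z=200,back=40,lat=0):
    x=np.array([np.cos(yaw),np.sin(yaw)]); l=np.array([-x[1],x[0]]); p=np.r_[np.array(o)-back*x+lat*l,z]
    robot.movep(p,down(yaw)); robot.hold(.3); return cap("wrist",n)
T=[("cA",(574.5,-383.5),-.18),("cB",(618,-306.3),-.16),("cS1",(624,282),.165),("cJ1",(438,313.2),.35)]
for n,o,y in T:
    try:
        if n=="cJ1": c=look(n,o,y,z=200,back=0); look("cJ2",o,y,z=260,back=0,lat=50)
        elif n=="cS1": c=look(n,o,y,z=260,back=70,lat=-30); look("cS2",o,y,z=260,back=70,lat=40)
        else: c=look(n,o,y); look(n+"2",o,y,z=260)
        print(n,"ok",robot.get_clock())
    except robot.MotionError as e: print(n,e)
import os
a=[load(n)["frame"] if os.path.exists(f"pics/{n}.npz") else np.zeros((420,560,3),np.uint8) for n in("cA","cS1","cJ1","cS2")]
v=np.vstack([np.hstack(a[:2]),np.hstack(a[2:])]); cv2.imwrite("pics/cl.png",cv2.resize(v[:,:,::-1],(800,600),interpolation=cv2.INTER_AREA))
E
```

```text
cA ok 8.5083
cB ok 10.0667
cS1 ok 13.1
cJ1 ok 14.775
```

View pics/cl.png

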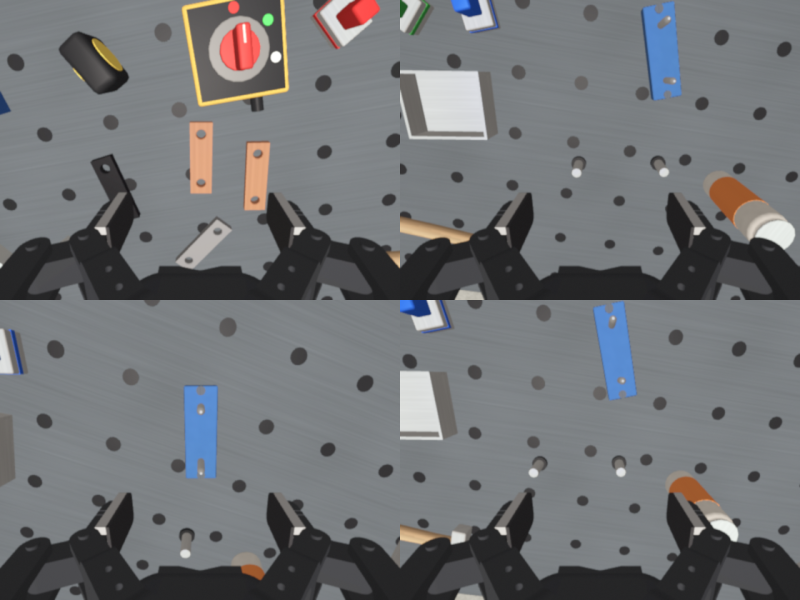

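```bash
cat >> h.py <<'E'
def bars(c,z=10,a=60):
    out=[]
    for b in blobs(c["frame"],"copper",smin=70,vmin=120,amin=400):
        r=planerect(c,b,z); m=np.zeros(c["frame"].shape[:2],np.uint8); cv2.drawContours(m,[cv2.convexHull(b)],-1,1,-1); m=cv2.erode(m,np.ones((3,3)))
        g=cv2.cvtColor(c["frame"],cv2.COLOR_RGB2HSV); h=((m>0)&((g[...,1]<95)|(g[...,2]<140))).astype(np.uint8)
        C,_=cv2.findContours(h,cv2.RETR_EXTERNAL,cv2.CHAIN_APPROX_NONE); C=sorted([k for k in C if cv2.contourArea(k)>8],key=cv2.contourArea,reverse=True)[:2]
        H=[planerect(c,k,z) for k in C]; out.append((r,[np.r_[k[0],k[1:3]] for k in H],[cen(k) for k in C]))
    return out
E
python3 - <<'E'
from h import *
for n in("cA","cA2","cB","cB2"):
    for r,H,u in bars(load(n)): print(n,r[0].round(1),np.round(r[1:],3),[h.round(1) for h in H], (sum(h[:2] for h in H)/2).round(1) if len(H)==2 else '')
# heights by two views: bar face centres, magnet faces
def fc(n,near,z): # image centre of copper blob nearest
    c=load(n); b=min(blobs(c["frame"],"copper",smin=70,vmin=120,amin=400),key=lambda b:np.hypot(*(onz(c,cen(b),z)[:2]-near))); return c,cen(b)
for o in((574.5,-383.5),(618,-306.3)): print("bar tri",[tri([fc(p,o,10),fc(q,o,10)])[0].round(1) for p,q in(("b1","b2"),("cA","cB"),("cA","cB2"))])
def wf(n,near,z,lo=600):
    c=load(n); b=min((b for b in bright(c["frame"],amin=lo)),key=lambda b:np.hypot(*(planerect(c,b,z)[0]-near)))
    (x,y),_,_=cv2.minAreaRect(b); return c,(x,y)
for nm,o,p,q in(("blue",(425,43.5),"j2","t2"),("green",(440,-56),"t2","m2"),("red",(426.5,-187),"t2","m2")): print(nm,tri([wf(p,o,28),wf(q,o,28)])[0].round(1))
print("tray",tri([wf("j2",(565,3.6),40,3000),wf("m1",(565,3.6),40,3000)])[0].round(1))
# stops
def tops(n,vmin=200):
    c=load(n); L=[cen(b) for b in bright(c["frame"],vmin=vmin,amin=15) if 15<cv2.contourArea(b)<300]
    return c,[u for u in L if np.hypot(*(onz(c,u,45)[:2]-[624,282]))<110]
c1,t1=tops("cS1");c2,t2=tops("cS2");cj,tj=tops("j1"); print(t1,t2,tj)
P=[]
for u in t1:
    e=[(tri([(c1,u),(c2,v)])) for v in t2]; x,g=min(e,key=lambda e:e[1]+abs(e[0][2]-45)*.1); P.append(x); print("stop",x.round(1),round(g,1),onz(c1,u,45).round(1))
if len(P)==2:
    d=P[0]-P[1]; print("sep",np.hypot(*d[:2]),"mid",(P[0]+P[1])/2,"yaw y-axis",np.arctan2(d[1],d[0])%np.pi)
for n in("cJ1","cJ2"):
    c=load(n); 
    for s in (90,):
        b=[b for b in blobs(c["frame"],"blue",smin=s,vmin=150,amin=2000)]
        for k in b:
            r=planerect(c,k,20); print(n,r[0].round(1),np.round(r[1:],3), cen(k).round())
E
python3 - <<'E'
import sys; sys.path.insert(0,'.')
import os; os.chdir('.')
from h import *
a=[cv2.resize(load(n)["frame"][y:y+170,x:x+100],None,fx=3.5,fy=3.5,interpolation=cv2.INTER_CUBIC) for n,x,y in(("cJ1",230,100),("cJ2",200,90))]
cv2.imwrite("pics/jz.png",np.hstack(a)[:,:,::-1])
E
```

```text
cA [ 574.5 -383.5] [111.47   33.352  -0.177] [array([ 536.9, -376.3,   12.5,   12.1]), array([ 611. , -389.7,   12.2,   12. ])] [ 573.9 -383. ]
cA [ 617.9 -306.5] [112.109  34.012  -0.161] [array([ 580.4, -300.8,   12.3,   12. ]), array([ 654.7, -312.8,   11.6,   11.1])] [ 617.6 -306.8]
cA2 [ 574.9 -383.1] [110.798  32.627  -0.179] [array([ 536.8, -375.8,   13. ,   12. ]), array([ 611.3, -389.8,   12. ,   11.9])] [ 574.  -382.8]
cA2 [ 618.5 -306.6] [112.511  33.809  -0.16 ] [array([ 579.7, -300.8,   12.2,   11.3]), array([ 655.4, -312.7,   11.7,   11.3])] [ 617.6 -306.7]
cB [ 575.1 -383.1] [111.039  34.583  -0.178] [array([ 537. , -375.6,   12.8,   11.8]), array([ 611.5, -389.1,   11.6,   11.6])] [ 574.3 -382.3]
cB [ 618.7 -306.3] [111.447  32.537  -0.163] [array([ 580.4, -300. ,   13.1,   11.4]), array([ 655.8, -312.1,   11.9,   11.9])] [ 618.1 -306.1]
cB2 [ 574.8 -382.9] [110.873  34.357  -0.191] [array([ 537.3, -375.7,   13.3,   11.7]), array([ 611.6, -389.3,   12.5,   11.6])] [ 574.5 -382.5]
cB2 [ 618.3 -305.8] [111.123  32.543  -0.171] [array([ 579.9, -300.1,   12. ,   11.8]), a
[... 243 characters left out ...]
y([ 616.1, -305.7,    7.1])]
blue [424.4  43.7  29.3]
green [439.7 -55.8  28.1]
red [ 425.9 -186.8   29. ]
tray [559.9   4.1  46.5]
[array([246.63809524, 241.72571429]), array([369.28219697, 240.92613636])] [array([186.47176685, 241.571949  ]), array([308.69875223, 240.77361854])] [array([142.64829396, 322.56430446]), array([260.66447368, 296.55263158]), array([143.37190083, 281.76033058])]
stop [636.1 214.1  44.8] 0.0 [636.  214.1  45. ]
stop [611.4 351.7  46.5] 0.1 [611.9 352.2  45. ]
sep 139.83093518592656 mid [623.73488014 282.87827804  45.66896487] yaw y-axis 1.748229550582738
cJ1 [438.  313.4] [129.158  43.651   0.353] [281. 181.]
cJ2 [437.9 313.3] [129.618  43.501   0.352] [238. 172.]
```

View pics/jz.png

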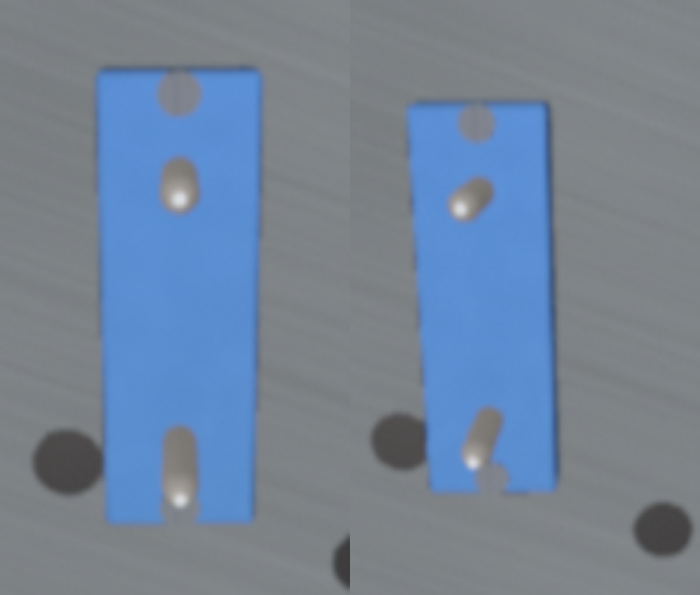

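```bash
cat >> h.py <<'E'
def carry(pick,ap,place,al,zp,zl,op,width,squeeze=60,hi=150):
    """pick/place xy, yaws, TCP heights; verify grip by width, return ok"""
    robot.gripper_to(op); robot.movep(np.r_[pick,hi],down(ap)); robot.move_straight(np.r_[pick,zp],120)
    robot.gripper_to(0,squeeze); w=robot.get_grip_width(); robot.move_straight(np.r_[pick,hi],150)
    w2=robot.get_grip_width(); print("grip",round(w,1),round(w2,1),"F",np.round(robot.get_force(),1))
    if abs(w2-width)>4: print("LOST"); return False
    if place is None: return True
    robot.movep(np.r_[place,hi],down(al)); w3=robot.get_grip_width()
    if abs(w3-width)>4: print("LOST on way",w3); return False
    robot.move_straight(np.r_[place,zl+8],120); robot.move_straight(np.r_[place,zl],30); print("F",np.round(robot.get_force(),1),"w",round(robot.get_grip_width(),1))
    robot.gripper_to(op); robot.move_straight(np.r_[place,hi],150); print("t",robot.get_clock()); return True
E
python3 - <<'E'
from h import *
c=load("cJ1"); print([onz(c,u,62).round(1) for u in((280.9,157.1),(281.4,242.3))])
# IK check of the planned poses
tr=np.array([565.,3.7]); a=.15; l=np.array([-np.sin(a),np.cos(a)])
for n,p,y in(("gp",(440.2,-56,52),1.016),("gl",(623.8,282.9,52),.177),("bp",(424.8,43.5,52),.34),("bl",(*(tr+100*l),52),.15),("rp",(426.4,-187,52),.58),("rl",(*(tr-100*l),52),.15),("A",(574.3,-383,20),-.18),("B",(617.9,-306.4,20),-.163),("J",(438,313.3,40),.352)):
    q=robot.inverse_kinematics(np.array(p,float),down(y)); q2=robot.inverse_kinematics(np.array([p[0],p[1],150.]),down(y)); print(n,q if q is None else np.round(q,2),q2 is not None)
carry(np.array([440.2,-56.]),1.016,np.array([623.8,282.9]),.177,52,53,60,22)
E
```

```text
[array([403. , 300.6,  62. ]), array([473.9, 327. ,  62. ])]
gp [ 0.16  0.65 -0.12  2.19  0.23  0.32  2.43] True
gl [-0.46  0.88 -0.    1.49  0.    0.78  1.29] True
bp [-0.13  0.63 -0.04  2.23  0.08  0.28  1.68] True
bl [-0.22  0.74 -0.    1.87  0.01  0.53  1.49] True
rp [ 0.39  0.66 -0.03  2.13  0.06  0.35  2.46] True
rl [ 0.12  0.77  0.    1.79 -0.    0.58  1.85] True
A [ 0.46  0.94  0.17  1.48 -0.21  0.74  2.11] True
B [ 0.35  0.93  0.15  1.48 -0.18  0.74  1.98] True
J [-0.63  0.74 -0.05  1.94  0.07  0.47  1.19] True
grip 21.2 20.7 F [-0.1  0.2 -4.6]
F [-0.3 -0.2 -4. ] w 21.0
t 22.9333
```

```bash
python3 - <<'E'
from h import *
tr=np.array([565.,3.7]); a=.15; l=np.array([-np.sin(a),np.cos(a)])
ok=carry(np.array([424.8,43.5]),.34,tr+100*l,a,52,52,60,22)
ok=ok and carry(np.array([426.4,-187.]),.58,tr-100*l,a,52,52,60,22)
if ok:
    ok=carry(np.array([574.3,-383.]),-.18,None,0,20,0,55,32,squeeze=80,hi=160)
    x=.352
    robot.movep(np.r_[438.2,313.5,160],down(x)); robot.move_straight(np.r_[438.2,313.5,95],100); robot.hold(.3)
    print(robot.get_grip_width(),robot.get_force(),robot.get_clock())
    c=cap("wrist","hold1"); show(c,"hold1",(150,100,430,400),2)
E
```

```text
grip 21.3 20.6 F [-0.3 -0.3 -3.4]
F [-0.4  1.   1.2] w 21.1
t 29.7167
grip 20.7 20.9 F [ 0.5 -1.1 -3.5]
F [-0.7  0.5  2.4] w 21.0
t 36.65
grip 28.7 28.7 F [-0.4  0.5 -2.3]
28.928700425549053 [-0.14304393 -0.32551798 -2.08512714] 44.3583
```

View pics/hold1.png

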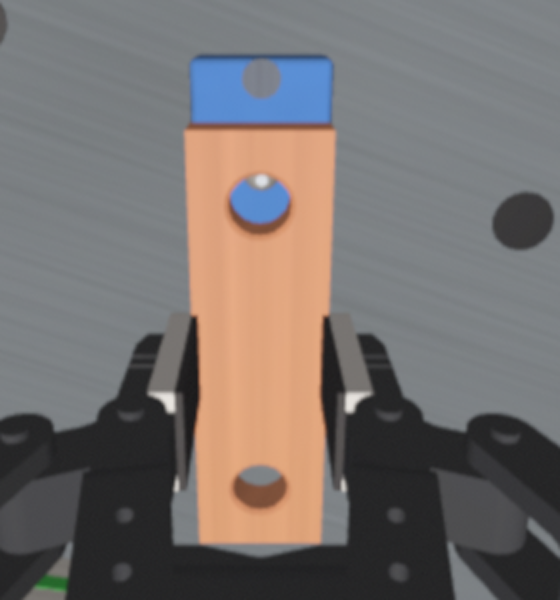

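```bash
python3 - <<'E'
from h import *
c=load("hold1")
for r,H,u in bars(c,85): print(r[0].round(1),np.round(r[1:],3),[h.round(1) for h in H])
for u in((150+130,100+201/2),(280,100+487/2)): print(onz(c,u,85).round(1),onz(c,u,80).round(1))
print(proj(c,(403,300.6,62)),proj(c,(402.8,300.4,85)),proj(c,(474.1,326.6,85)), robot.get_eef_pos())
E
```

```text
[437.9 313. ] [111.356  32.494   0.353] [array([401.7, 299.7,  13.4,  13.4]), array([473. , 325.7,  13.1,  12.3])]
[401.5 299.8  85. ] [402.9 300.4  80. ]
[473.4 326.4  85. ] [477.4 327.9  80. ]
[280.34776346 190.71671599] [280.18706716 203.498987  ] [279.939607  344.7115306] [438.35282637 313.63977038  95.40947106]
```

```bash
cat >> h.py <<'E'
def lower(xy,z0,z1,fmax=12):
    z=z0
    while z>z1:
        z=max(z-4,z1); robot.move_straight(np.r_[xy,z],40); F=np.array(robot.get_force()); 
        if F[2]>fmax: print("contact z",z,F.round(1)); return z
    print("down",z,F.round(1),"w",round(robot.get_grip_width(),1)); return z
E
python3 - <<'E'
from h import *
xy=np.array([438.6,313.7]); z=lower(xy,95,40); print(robot.get_eef_pos(),robot.get_moment())
E
```

```text
down 40 [-2.6 -1.   7.4] w 29.1
[438.96302456 313.96738591  41.34313237] [-0.2766776   0.34174641  0.02934389]
```

```bash
python3 - <<'E'
from h import *
robot.gripper_to(55); robot.move_straight(np.r_[438.6,313.7,160],150)
x=np.array([np.cos(.352),np.sin(.352)]); p=np.array([438.3,313.5])
robot.movep(np.r_[p-0*x,200],down(.352)); robot.hold(.2); c=cap("wrist","s1")
for r,H,u in bars(c,30): print("bar1 at z30",r[0].round(1),np.round(r[1:],3))
ok=carry(np.array([617.9,-306.4]),-.163,None,0,20,0,55,32,squeeze=80,hi=160)
robot.movep(np.r_[438.6,313.7,160],down(.352)); robot.move_straight(np.r_[438.6,313.7,98],100); robot.hold(.3)
c2=cap("wrist","hold2"); print(robot.get_grip_width(),robot.get_force())
for r,H,u in bars(c2,88): print(r[0].round(1),np.round(r[1:],3),[h.round(1) for h in H])
v=np.hstack([c["frame"][60:360,200:360],c2["frame"][60:360,200:360]]); cv2.imwrite("pics/s2.png",cv2.resize(v[:,:,::-1],None,fx=2,fy=2))
E
```

```text
bar1 at z30 [439.3 313.6] [110.207  30.787   0.355]
grip 28.7 28.9 F [ 0.2  0.2 -3.5]
28.644632655806113 [-0.00652522 -0.01860692 -3.23159137]
[435.3 312.1] [117.665  32.496   0.353] [array([473.5, 325.9,  13.1,  12.3]), array([446.4, 299.9,  27.3,   1.3])]
```

View pics/s2.png

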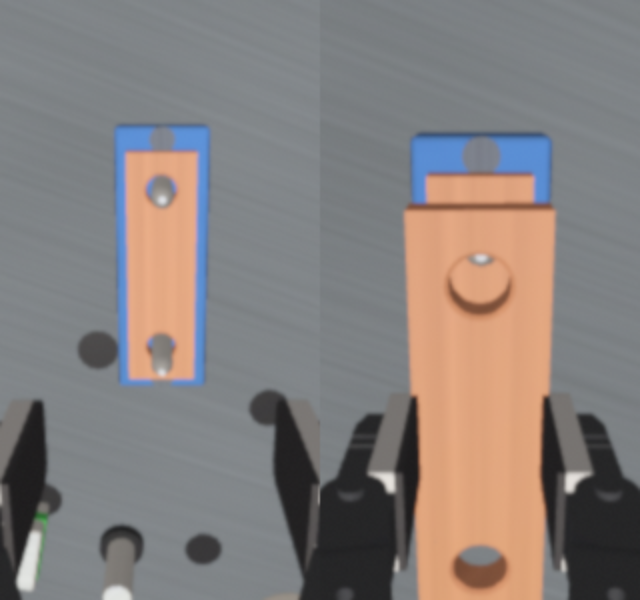

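Bar 1 lies on the jig with both pins through its holes (left half, pins at about (162,190) and (162,350)). Bar 2 is held above it with its hole over the pin tip (480,260). Lowering it now.

```bash
python3 - <<'E'
from h import *
xy=np.array([438.6,313.7]); z=lower(xy,98,50); print(robot.get_eef_pos())
if z<54:
    robot.gripper_to(55); robot.move_straight(np.r_[xy,200],150); robot.hold(.2); c=cap("wrist","s3")
    for r,H,u in bars(c,40): print("bar2 at z40",r[0].round(1),np.round(r[1:],3),"z30",planerect(c,blobs(c["frame"],"copper",smin=70,vmin=120,amin=400)[0],30)[1:])
    # survey of all placings
    robot.movep(np.r_[500.,60,260],down(.15)); robot.hold(.2); c2=cap("wrist","f1")
    robot.movep(np.r_[560.,240,260],down(.177)); robot.hold(.2); c3=cap("wrist","f2")
    for n,c in(("f1",c2),("f2",c3)):
        for b in bright(c["frame"],amin=300):
            A=cv2.contourArea(b)
            if cen(b)[1]<330: r=planerect(c,b,40 if A>3000 else 28); print(n,cen(b).round(),int(A),r[0].round(1),np.round(r[1:],3))
    v=np.hstack([c2["frame"],c3["frame"]]); v=np.vstack([cv2.resize(v,(800,300)),cv2.resize(np.hstack([c["frame"][100:310,180:460],c["frame"]*0][:1]),(400,300)).repeat(1,0) if 0 else np.hstack([cv2.resize(load("s3")["frame"],(400,300)),cv2.resize(robot.capture("side")["frame"],(400,300))])]); cv2.imwrite("pics/f.png",v[:,:,::-1])
print(robot.get_clock())
E
```

```text
down 50 [-1.1 -1.5  8.1] w 29.0
[439.18132323 314.06250428  51.31744529]
bar2 at z40 [438.8 313.4] [111.623  30.954   0.354] z30 (115.52670288085938, 32.03676986694336, np.float64(0.35366745986738657))
f1 [433. 295.] 580 [623.6 282.4] [50.159 39.77  -1.41 ]
f1 [306. 219.] 721 [550.1 101.9] [49.088 40.307  0.155]
f1 [225. 220.] 6747 [565.    3.5] [121.594 101.517  -1.416]
f1 [132. 199.] 775 [ 555.9 -106. ] [50.259 39.866  0.187]
f2 [520. 328.] 2794 [705.1 585.2] [97.188 73.598  0.974]
f2 [307. 232.] 785 [624.  282.1] [50.092 40.043 -1.396]
f2 [163. 146.] 972 [550.8 102.3] [50.228 39.558  0.159]
f2 [ 72. 141.] 7857 [564.9   2.8] [121.193 101.592  -1.421]
65.6167
```

View pics/f.png

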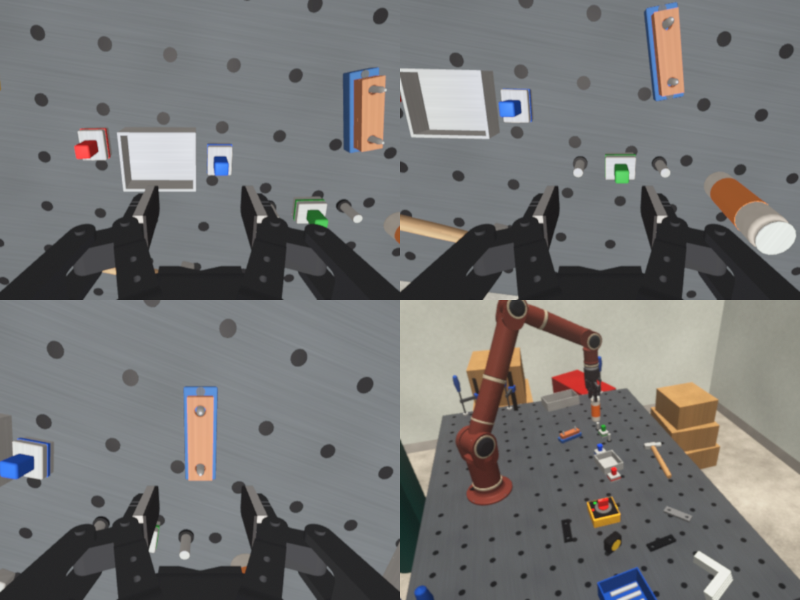

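All is in place except red, which was knocked aside to (556,-106). I re-measure it, re-place it, then look at the knob.

```bash
python3 - <<'E'
from h import *
tr=np.array([565.,3.5]); a=.152; l=np.array([-np.sin(a),np.cos(a)]); x=np.array([np.cos(a),np.sin(a)])
def findred(c,near):
    return min((planerect(c,b,28) for b in bright(c["frame"],amin=500) if cv2.contourArea(b)<3000),key=lambda r:np.hypot(*(r[0]-near)))
robot.movep(np.r_[np.array([556.,-106.])-20*x,240],down(a)); robot.hold(.2); r=findred(cap("wrist","r1"),(556,-106)); print(r)
if abs(r[1]-50)<2 and abs(r[2]-40)<2:
    carry(r[0].astype(float),r[3],tr-100*l,a,52,52,60,22)
robot.movep(np.r_[tr-100*l-20*x,240],down(a)); robot.hold(.2); c=cap("wrist","r2"); r=findred(c,tr-100*l); print(r[0],r[1:],"tray frame",(r[0]-tr)@np.c_[x,l])
robot.movep(np.r_[430.,-316,220],down(0)); robot.hold(.2); c=cap("wrist","k1")
robot.movep(np.r_[430.,-280,260],down(0)); robot.hold(.2); c2=cap("wrist","k2")
u=proj(c,(440.5,-316,80)); u2=proj(c2,(440.5,-316,80)); w=90
v=np.hstack([cv2.resize(k["frame"][max(0,int(q[1])-w):max(0,int(q[1])-w)+2*w,int(q[0])-w:int(q[0])+w],(400,400),interpolation=cv2.INTER_CUBIC) for k,q in((c,u),(c2,u2))]); cv2.imwrite("pics/k.png",v[:,:,::-1]); print(u,u2,robot.get_clock())
E
```

```text
(array([ 555.93908691, -106.52828979]), 49.901466369628906, 38.78141784667969, np.float64(0.1677154658354254))
grip 20.9 21.1 F [-0.6  0.1 -3.4]
F [ 0.1 -0.4  0.9] w 20.8
t 72.8833
[580.15008545 -95.83053589] (48.54705810546875, 39.47927474975586, np.float64(0.1533230941591215)) tray frame [-6.47619218e-02 -1.00479233e+02]
[278.44450951 211.34212641] [244.12004373 201.12823526] 75.425
```

View pics/k.png

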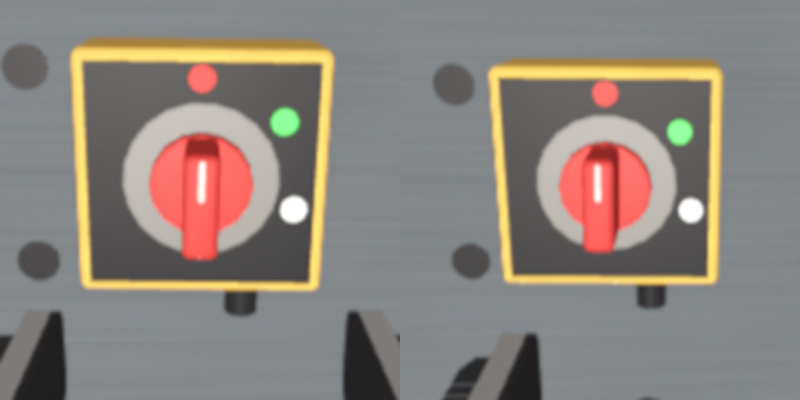

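```bash
cat > knob.py <<'E'
from h import *
def knob(c):
    near=proj(c,(440.5,-316,80)); b=min(blobs(c["frame"],"red",smin=90,amin=500),key=lambda b:np.hypot(*(cen(b)-near)))
    f=cv2.cvtColor(c["frame"],cv2.COLOR_RGB2HSV)
    m=((f[...,1]<60)&(f[...,2]>130)).astype(np.uint8); C,_=cv2.findContours(m,cv2.RETR_EXTERNAL,cv2.CHAIN_APPROX_NONE)
    s=max((k for k in C if np.hypot(*(cen(k)-near))<15 if cv2.contourArea(k)>1500),key=cv2.contourArea,default=None)
    return b,s
E
python3 - <<'E'
from knob import *
for n,o in (("k1",None),("k2",None)):
    c=load(n); b,s=knob(c)
    if s is not None: e=cv2.fitEllipse(cv2.convexHull(s)); print(n,"disc",e,[onz(c,e[0],z).round(1) for z in(45,50,55)])
    for col in("green","red"): print(col,[onz(c,cen(k),45).round(1)[:2].tolist() for k in blobs(c["frame"],col,smin=90,amin=60) if cv2.contourArea(k)<400])
    yb=blobs(c["frame"],"yellow",amin=300)[0]; r=planerect(c,yb,45); print("box",r)
c=load("k1"); k=180/400; o=proj(c,(440.5,-316,80))-90; o=o.astype(int)
for u in((201,155),(200,258),(200,206)): print(onz(c,o+k*np.array(u),89).round(1))
c=load("k2"); o=(proj(c,(440.5,-316,80))-90).astype(int)
for u in((598,155),(598,250),(598,202)): print(onz(c,o+k*(np.array(u)-[400,0]),89).round(1))
E
```

```text
green [[416.3, -281.0]]
red [[544.1, -124.3], [398.0, -316.2]]
box (array([ 438.36703491, -316.4407959 ]), 112.63201141357422, 108.80708312988281, np.float64(-0.006849650323683676))
green [[416.2, -281.2]]
red [[547.2, -119.6], [398.1, -316.5]]
box (array([ 438.59701538, -316.13897705]), 111.827880859375, 109.06057739257812, np.float64(-0.006347644458204016))
[ 419.7 -316.    89. ]
[ 460.8 -316.3   89. ]
[ 439.6 -316.3   89. ]
[ 418.  -315.3   89. ]
[ 460.6 -316.7   89. ]
[ 438.6 -316.    89. ]h.py:22: RuntimeWarning: invalid value encountered in divide
  M=cv2.moments(c); return np.array([M['m10'],M['m01']])/M['m00']
```

```bash
cat > chk.py <<'E'
from h import *
def check(tag):
    robot.movep(np.r_[500.,60,260],down(.15)); robot.hold(.2); c=cap("wrist",tag); ok=True
    for n,t,y in(("green",(623.8,282.9),1.748),("blue",(550.1,102.4),.15),("red",(580.1,-95.4),.15)):
        r=min((planerect(c,b,28) for b in bright(c["frame"],amin=300) if cv2.contourArea(b)<3000),key=lambda r:np.hypot(*(r[0]-t)))
        d=np.hypot(*(r[0]-t)); e=(r[3]-y+np.pi/2)%np.pi-np.pi/2; print(n,r[0].round(1),"off",d.round(1),"ang",round(e,3)); ok&=d<6 and abs(e)<.12
    robot.movep(np.r_[438.6,313.7,220],down(.352)); robot.hold(.2); b=cap("wrist",tag+"b")
    r=bars(b,40)[0][0]; print("bar",r[0].round(1),np.round(r[1:],2)); ok&=np.hypot(*(r[0]-[438.4,313.5]))<3
    return bool(ok)
E
python3 - <<'E'
from chk import *
if check("g1"):
    p=np.array([439.8,-316.2]); a=-.01
    robot.gripper_to(45); robot.movep(np.r_[p,150],down(a)); robot.move_straight(np.r_[p,80],100); robot.gripper_to(0,35); print("w",robot.get_grip_width(),np.round(robot.get_force(),1))
    for s in np.linspace(.12,.96,8):
        robot.move_straight(np.r_[p,80],attitude=down(a-s)); F=np.array(robot.get_force()); M=np.array(robot.get_moment())
        if np.linalg.norm(F)>25: print("F",s,F.round(1)); break
    print(s,F.round(1),M.round(2),robot.get_grip_width())
    robot.gripper_to(45); robot.move_straight(np.r_[p,150],120)
    robot.movep(np.r_[430.,-316,220],down(0)); robot.hold(.2); c=cap("wrist","k3"); u=proj(c,(440.5,-316,80)).astype(int)
    show(c,"k3",(u[0]-90,u[1]-90,u[0]+90,u[1]+90),2.2)
print(robot.get_clock())
E
```

```text
green [624.  282.4] off 0.6 ang -0.028
blue [550.7 102.3] off 0.6 ang -0.001
red [580.3 -95.9] off 0.5 ang -0.001
bar [439.1 313.5] [111.46  30.67   0.35]
w 13.188443758545745 [-1.3  2.6  5.8]
0.96 [-0.7  3.6  8.2] [0.65 0.07 0.  ] 13.314886604391019
86.2917
```

View pics/k3.png

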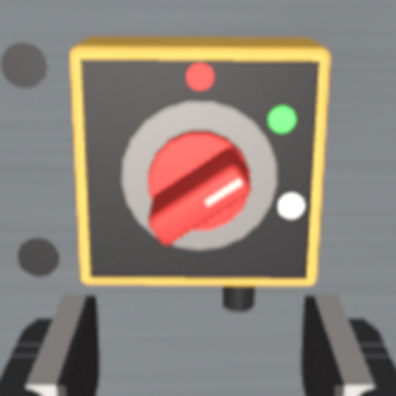

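The stripe (205,203)–(242,180) points at the green mark. One last check of the places, then I hand in.

```bash
python3 - <<'E'
from chk import *
ok=check("g2"); print(ok)
S=load("scene0"); c=cap("scene","sceneF")
d=cv2.absdiff(S["frame"],c["frame"]).max(2); 
for n,(x,y) in dict(hammer=(215,280),spray=(445,335),tape=(222,160)).items(): print(n,"changed px",int((d[y-25:y+25,x-12:x+12]>50).sum()))
if ok: robot.close_job(); print("handed in",robot.get_clock())
E
```

```text
green [623.8 282.4] off 0.5 ang -0.028
blue [550.6 102. ] off 0.6 ang -0.001
red [580.3 -96. ] off 0.6 ang -0.001
bar [439.1 313.5] [111.47  30.66   0.35]
True
hammer changed px 0
spray changed px 0
tape changed px 7
the job is handed in; nothing more can be done
the job is handed in; nothing more can be done
```

The job is handed in, at about 90 s of the 210 s allowed. Both copper bars are on the jig pins, and the blue, red and green magnets are in their places. The selector was turned last, to green. There was no yellow magnet or third bar in view, and I left the grey and black look-alikes alone.

- **Red magnet:** it was knocked aside to about (556, -106) after I had placed it. I measured it again and put it back, and a close view then put it 0.5 mm off target.
- **Magnets at the last check:** all three were within 1 mm and 0.03 rad of target.
- **Bars:** the top bar was about 0.7 mm from the measured seat and parallel to the jig. Both bars went fully down with 7 to 8 N of contact and no jamming.
- **Selector:** the last picture shows the stripe at about 1.0 rad, pointing at the green mark. I took it before the final check of the magnets and bars, not after.
- **Bystanders:** comparing first and last pictures at the hammer, spray can and tape measure showed no change for the hammer and spray can. Seven pixels changed at the tape measure, too few to be a real move.
- **Readings that disagreed:**
  - The grip read about 29 mm on the 32 mm bars, though they held firmly.
  - An early two-view measurement of the tray rim gave 46 mm instead of 40. I used the tray outline read at the 40 mm height given in the text, which gave about 121 x 101 mm in every view that showed the whole tray.

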